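# Hold the spring clip open round the end of the pass cards

## Task

Bundle the pass cards for the end of the shift: push the black thumb grip of the card trough all the way to its end stop, so that the turquoise cards stick out of the trough's open end. Then pick up the spring clip, squeeze it fully open and, without knocking the cards, hold it in the air with its jaws gaping round the upright end edge of the pack, at about mid height and touching neither cards nor trough, so that I can slip the tally in. Finish while holding it there, still squeezed open, and leave the other things on the desk where they are.

Things in the scene. Friction and masses are not known exactly. Their poses are not given: they have to be found in the camera images.
- trough: Card trough, grey steel channel on a dark base, fixed. Base 54 (x) x 156 mm (y). Origin on the desk under the slot's middle. The slot runs along y, 13 mm wide, floor 10 mm above the desk; two cheeks (outer faces at x = +-9 mm) rise to 45 mm from y = -50 (open end) to y = +100 mm (closed back). The cards come out at the open end, towards its -y.
- trough_end (a point): Middle of the open end of the trough: trough frame (0, -50, 41) mm.
- pusher_grip (a point): Middle of the black ribbed thumb grip on the pusher: a block 26 mm wide (trough x), 18 mm long (trough y), from 49 to 83 mm above the desk, this point at 70 mm; axes as the trough's. Pinch it from above across its 26 mm, or push it from the closed back end. A monitor (from 110 mm up) stands 120 mm or more beyond it.
- pusher (a joint): Slide of the pusher in m: 0 at the back, 0.060 at its end stop; grows as the grip moves along the trough's -y axis. It stays where it is left; moving it with the cards takes about 3 N.
- pass_cards: Loose pack of turquoise pass cards standing on its long edge in the slot: 86 mm along the slot, 62 mm high (10 to 72 mm above the desk), 10 mm thick, 40 to 85 g. The pusher shoves it ahead; at the end stop about 33 mm stick out beyond the cheeks. Its x axis points along the trough's +y, its y axis up. Origin at the pack's side, near its middle.
- pack_edge (a point): Middle of the upright end edge of the pack that comes out of the open end, 31 mm above the pack's foot (about 41 mm above the desk). The keyboard (about 25 mm high) and the flat intercom plate lie beside the place where it comes out, so stay above 30 mm there.
- clip: Spring clip lying on its side left of the keyboard's near corner, 55 g: black levers, orange jaw tips, steel pivot pin (11 mm thick). Origin at the pin's lower end; z along the pin (up), the clip is 24 mm high; x points from pin to jaw tips (x = 40 mm), y is the direction of opening. Shut, the lever ends are at x = -41, y = +-25 mm (51 mm over their outsides).
- clip_levers (a point): Where the pads' middle should pinch the shut levers: clip frame (-38, 0, 12) mm, fingers closing along clip y. While closing, the lever ends stick to the pads, so the pin moves about 7 mm farther from the pads' middle along +x. Force needed at the lever ends: about 4 N at first, 7 N fully open.
- clip_mouth (a point): Point between the jaw tips when open: clip frame (37, 0, 12) mm; axes as the clip's. Fully open, the tips end at x = 37 mm and gape 28 mm there, 21 mm at their back (x = 28 mm); between the jaw arms at least 16 mm are free from x = 10 mm on.
- clip_left (a joint): Angle of the clip's +y half in rad: 0 shut, 0.36 fully open (end stop). At 0.36 the levers lie parallel, their outsides 18 mm apart, from x = -6 to x = -48 mm.
- clip_right (a joint): Angle of the clip's -y half in rad: 0 shut, 0.36 fully open (end stop); moves together with the other half.
- coin_red: Bystander: red coin roll standing on end, 26 mm across, 52 mm high; origin at its underside.
- coin_green: Bystander: green coin roll standing on end, 24 mm across, 49 mm high; origin at its underside.
- slip_roll: Bystander: white paper roll standing on end, 68 mm across, 57 mm high; origin at its underside.
There are look-alikes about, which are no part of the job. Leave any orange look-alike of the pass_cards alone.

How it is judged:
On the way, in this order (a step that is already met when the one before it is completed fails the run):
1. the pusher is at its end stop and the cards stick out of the open end (value of joint pusher above 0.056 m and y of pack_edge in the frame of trough between -0.094 and -0.076 m), for 0.2 s.
2. the clip is off the desk and squeezed open (value of joint each of clip_left, clip_right above 0.29 rad and height (world z) of clip_mouth above 0.025 m and contact force between the fingers and clip above 1 N), for 0.2 s.
At the end, for the whole second after the job is handed in: Pusher within 4 mm of its stop, cards out by 26 to 44 mm; fingers hold the clip still and open (each half over 0.29 rad), pin upright within 0.3 rad, the pack's end edge 5 to 27 mm inside the mouth point, within 9 mm of mid plane and 20 mm of mid height, touching neither cards nor trough (all of step 1 and value of joint each of clip_left, clip_right above 0.29 rad and x of pack_edge in the frame of clip_mouth between -0.027 and -0.005 m and y of pack_edge in the frame of clip_mouth between -0.009 and 0.009 m and z of pack_edge in the frame of clip_mouth between -0.02 and 0.02 m and angle between the z axis of clip and the y axis of pass_cards, either way round below 0.3 rad and angle between pass_cards's own y axis and vertical below 0.15 rad and contact force between the fingers and clip above 1 N and contact force between clip and pass_cards below 0.5 N and contact force between clip and trough below 0.5 N and linear speed of clip below 0.02 m/s); the arm keeps its last pose, push and grip.
It fails at once if the cards are rammed or bitten by the clip (over 10 N) (contact force between clip and pass_cards above 10 N).
It fails at once if the red coin roll is moved by more than 30 mm (distance of coin_red from where it was at the start of the episode above 0.03 m).
It fails at once if the green coin roll is moved by more than 30 mm (distance of coin_green from where it was at the start of the episode above 0.03 m).
It fails at once if the paper roll is moved by more than 30 mm (distance of slip_roll from where it was at the start of the episode above 0.03 m).
It also fails if it takes over 48 s, if anything falls off the work surface, if the arm or the gripper's body presses on something with over 40 N, if the wrist force passes 120 N, or if a joint passes its speed limit or range.

## Robot

A 7-joint arm with a two-finger parallel gripper is mounted at the origin on the work surface; the furniture and walls round the work are solid. World frame = base frame: x ahead of the robot, y to its left, z up, the work surface at z = 0. Lengths are in m, angles in rad, forces in N, time in s.
With the tool pointing down it reaches from about 0.4 to 0.925 m from the base axis. Payload 5.6 kg.
Tool frame: the origin (TCP) lies where the fingers leave the gripper's body, on its centre line; the fingertips stand 73 mm ahead of it and the grasp point (between the pads) lies 54 mm ahead of it; z points along the fingers, y is the line along which they close (so a half turn about z gives the same grasp; the last joint's range is limited). The gripper opens to 85 mm and grips with 20 to 120 N. Pads are 22 mm wide; open, the fingers measure 114 mm over their backs; the gripper's body (76 mm by 85 mm) begins 54 mm behind the grasp point. The pads swing forward as they close: fully open they stand 13 mm farther back than shut.
Start: joints at [-0.043, 0.468, -0.012, 1.603, 0.006, 1.071, -0.056], TCP at [0.65, -0, 0.304] pointing down, gripper open.
Joint ranges: [-2.53, 2.53], [-0.31, 2.02], [-1.57, 1.55], [0.28, 2.44], [-1.29, 4.43], [0.15, 1.84], [-2.92, 2.92]. Speed limits (rad/s): [2.57, 2.57, 3.14, 3.14, 3.14, 3.14, 3.14].

## Interface

Orientations are given as a unit quaternion [w, x, y, z].
In Python, from plant import * gives the robot as it stands.
- The arm moves only by the tool jog_arm, never from a script. Its argument "moves" is a list of rows, each an object with "grip": the opening, from -1 (shut) to 1 (fully open); "offset": the shift along the tool's x, y, z each as a share of 250 mm, from -1 to 1, a list of three; "twist": the turn about the tool's z as a share of 360 degrees, from -1 to 1. In form: [{"grip": grip, "offset": [tx, ty, tz], "twist": twist}, ...]. A call has exactly 10 rows; each row is the pose to reach, as a shift and turn from the pose commanded when the call began, along the tool's axes at that moment, turning the shorter way round; what a row does not reach only later rows make up. A row lasts 1/8 s, in which the tool goes at most 62.5 mm and 10.7 degrees, less where a joint would pass 70% of its speed; a pose out of reach is approached as far as the arm can. A call with a number of a shift or a turn outside -1 to 1 is refused whole. A call with a gripper value outside its range is refused whole. The fingers move at their own pace and stop on an object; "squeeze" is the grip in N (left out, the last holds). Time passes only in rows, so rows that repeat a pose let the fingers close, or fill a call up. It gives the time, the measured TCP pose, the force, the opening and the grip force at its end, in the units of the state.
- state(): the state, without advancing time (a new reading comes with each control period).
- get_image(name): name is "scene" or "side" or "wrist"; returns a dict with "image" (400x640x3 uint8, blue, green, red), "z_map" (400x640 float32, m along the optical axis (not along the pixel's ray), 0 where there is no reading), "K" (3x3 intrinsics, pixels), "view" (4x4, takes a point from world to camera coordinates); the wrist camera has in their place "T_tool_cam" (4x4, takes a point from camera to tool coordinates, whose origin is the TCP and whose axes are the flange's). Camera axes: x right, y up, looking along -z (the intrinsics and any distortion apply to the point x, -y, -z); pixel columns grow to the right and rows downward; lengths in m; the calibration is good to about 2 mm. A picture is of the moment at which its call begins: read the wrist's pose just before it.
- close_job(): hands the job in; it is judged then, once.
Trained networks look in the newest picture that a camera, given by its name, has taken for a name from the list of things; names that differ only in an ending like _2 or _b are one class to them, and where a whole thing is asked for, a point or a joint stands for the part that bears it (a point fixed in the world has none). Each returns a list of dicts, best first, with "p" (0 to 1); they miss things now and then, are a little off and sometimes report something else, mostly with a low value. They report only what shows in the picture. A call takes as long as a camera call. They do not tell look-alikes from the thing itself.
- search_frame(camera, target): "box" ([left, top, width, height] in pixels, round what is visible of it).
- cut_out(camera, target): "region" (400x640 bool, what is visible of it) and "box" ([left, top, width, height] in pixels, round what is visible of it).
- mark_of(camera, target): "at" ([column, row] in pixels: a listed point, or the origin of a listed thing).
The state is a dict: "time": time; "joints": joint angles; "joint_vel": joint speeds; "joint_torque": joint torques, N m; "tool_pos": TCP position; "eef_rot": TCP orientation; "force": force on the tool from outside, world axes, zero at the start; "torque": the same for the moment, N m; "finger_gap": finger opening in m; "grip_force": force on a finger pad.
Only numpy, scipy, OpenCV 4.12 (cv2) and the standard library are available. Lean on these libraries where they do the work, as an engineer would, in place of code of your own. Each camera call takes 0.05 s, during which the arm holds its last target. There are 200 camera calls.

## Working session

There is one attempt and no reset: what is moved stays moved. The work goes in short steps, Python scripts to look and compute and a tool call to move; the robot and the scene stay as the last step left them, time stands still between calls to the robot, and variables do not carry over. Pictures are saved under pics/ and viewed, at most 10 in all, crops included, and the job is handed in when it is done.

Besides the shell and the picture viewer there is one more tool, called as name(argument=value, ...), one argument or row to a line, values as JSON. jog_arm: Moves the arm, as the interface text tells. Shift numbers are shares of 250 mm and turn numbers shares of 360 degrees, none past 1 either way. Its arguments: {"type":"object","properties":{"moves":{"type":"array"},"squeeze":{"type":"number"}},"required":["moves"]}

```bash
mkdir -p pics; ls; cat > h.py <<'E'
from plant import *
import numpy as np, cv2
from scipy.spatial.transform import Rotation as R
def T_tool(s=None):
    s=s or state(); q=s["eef_rot"]; T=np.eye(4)
    T[:3,:3]=R.from_quat([q[1],q[2],q[3],q[0]]).as_matrix(); T[:3,3]=s["tool_pos"]; return T
def grab(name):
    """image dict with 'c2w' (camera->world)"""
    T=T_tool(); d=get_image(name)
    d["c2w"]=T@np.array(d["T_tool_cam"]) if name=="wrist" else np.linalg.inv(d["view"])
    return d
def world(d,uv,z=None,depth=None):
    """pixel -> world: on plane z, or by depth map"""
    K=np.array(d["K"]); u,v=uv
    r=np.array([(u-K[0,2])/K[0,0],-(v-K[1,2])/K[1,1],-1.])
    R_,t=d["c2w"][:3,:3],d["c2w"][:3,3]
    if z is not None:
        w=R_@r; return t+w*(z-t[2])/w[2]
    if depth is None: depth=d["z_map"][int(round(v)),int(round(u))]
    return R_@(r*depth)+t
def cloud(d):
    K=np.array(d["K"]); Z=d["z_map"]; v,u=np.mgrid[:Z.shape[0],:Z.shape[1]]
    P=np.stack([(u-K[0,2])/K[0,0]*Z,-(v-K[1,2])/K[1,1]*Z,-Z],-1)
    return P@d["c2w"][:3,:3].T+d["c2w"][:3,3]
E
python3 - <<'E'
from h import *
ims={}
for n in ["scene","side","wrist"]:
    d=grab(n); cv2.imwrite(f"pics/{n}0.png",d["image"]); print(n,d["c2w"][:3,3].round(3), [k for k in d])
    for t in ["clip","trough","pass_cards","pusher_grip","clip_levers","pack_edge"]:
        try:
            for m in mark_of(n,t)[:3]: print(n,t,np.round(m["at"]),round(m["p"],2),world(d,m["at"]).round(3))
        except Exception as e: print(n,t,e)
print(state())
E
```

```text
pics
scene [-0.595 -0.513  0.829] ['image', 'z_map', 'K', 'view', 'c2w']
scene trough [308. 202.] 0.71 [0.435 0.026 0.02 ]
scene pass_cards [310. 196.] 0.65 [0.435 0.017 0.046]
scene pass_cards [453. 244.] 0.62 [ 0.402 -0.419  0.044]
scene pusher_grip [292. 195.] 0.61 [0.422 0.074 0.041]
scene pusher_grip [324. 191.] 0.54 [ 0.439 -0.029  0.074]
scene clip_levers [287. 195.] 0.56 [0.466 0.117 0.001]
scene pack_edge [443. 248.] 0.69 [ 0.389 -0.399  0.031]
scene pack_edge [291. 192.] 0.51 [0.491 0.115 0.001]
side [-0.161  0.978  0.747] ['image', 'z_map', 'K', 'view', 'c2w']
side clip [229. 306.] 0.58 [0.415 0.355 0.01 ]
side trough [297. 231.] 0.87 [0.428 0.05  0.015]
side pass_cards [373. 157.] 0.51 [ 0.425 -0.424  0.026]
side pusher_grip [304. 198.] 0.5 [ 0.445 -0.014  0.075]
side clip_levers [216. 311.] 0.89 [0.436 0.373 0.002]
side clip_levers [285. 228.] 0.58 [0.477 0.033 0.   ]
side pack_edge [288. 230.] 0.75 [0.437 0.08  0.033]
wrist [0.649 0.078 0.375] ['image', 'z_map', 'K', 'T_tool_cam', 'c2w']
wrist trough [142. 134.] 0.85 [0.451 0.037 0.022]
wrist pass_cards [132. 139.] 0.56
[... 211 characters left out ...]
 array([-0.04298705,  0.46751376, -0.01159006,  1.60268979,  0.00598734,
        1.0713727 , -0.05632442]), 'joint_vel': array([-0.00071526, -0.00033929, -0.00021291,  0.00162524,  0.00126331,
        0.00145179,  0.00042762]), 'joint_torque': array([ 8.63496462e-04, -5.32241929e+01,  2.24341761e-02, -2.51635641e+01,
        1.15287997e-02,  1.19878896e-03,  1.54334604e-06]), 'tool_pos': array([ 6.50015687e-01, -5.10234049e-05,  3.03885650e-01]), 'eef_rot': array([2.92441224e-05, 7.07150517e-01, 7.07063042e-01, 7.97216079e-06]), 'force': array([0.04710266, 0.06773383, 0.62094254]), 'torque': array([ 0.00117882, -0.01585569,  0.02496975]), 'grip_force': 0.0, 'finger_gap': 0.08550041958765209}
```

```bash
python3 -c "
import cv2
a=cv2.imread('pics/wrist0.png');cv2.imwrite('pics/w.png',cv2.resize(a,(800,500)))
b=cv2.imread('pics/scene0.png')[130:330,180:520];cv2.imwrite('pics/s.png',cv2.resize(b,None,fx=2.3,fy=2.3,interpolation=cv2.INTER_CUBIC))
"
```

```text
(no output)
```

View pics/s.png

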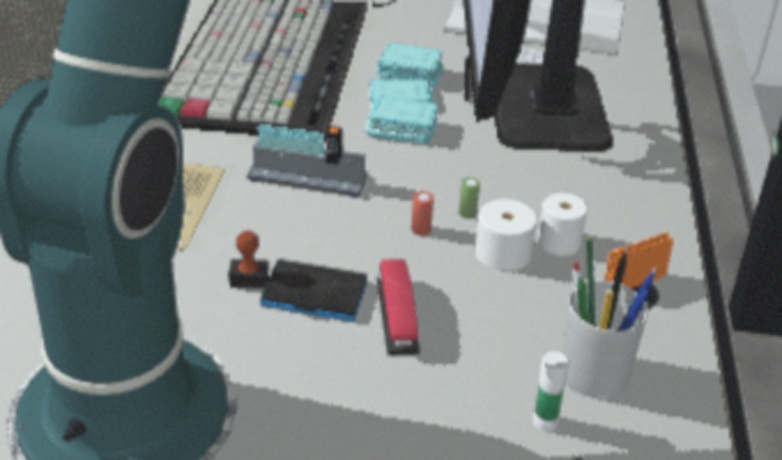

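View pics/side0.png

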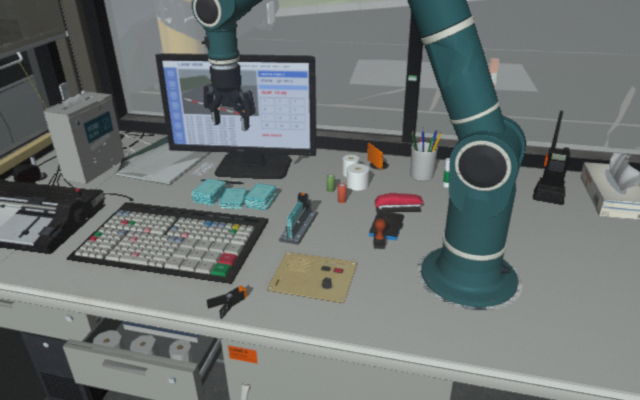

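View pics/wrist0.png

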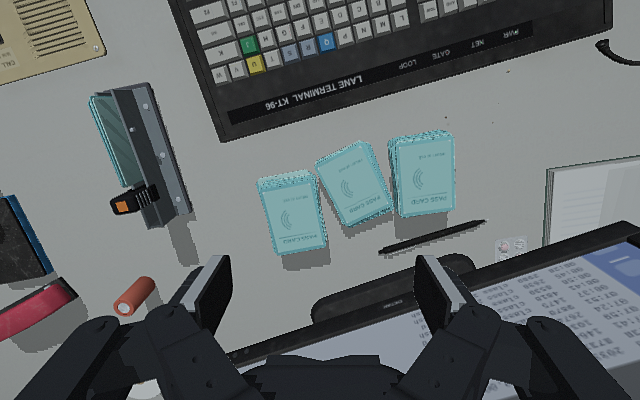

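```bash
python3 - <<'E'
from h import *
for n in ["wrist","side"]:
    d=grab(n); P=cloud(d); im=d["image"].astype(int); ok=d["z_map"]>0
    roi=ok&(P[...,0]>.34)&(P[...,0]<.54)&(P[...,1]>-.1)&(P[...,1]<.16)
    b,g,r=[im[...,i] for i in range(3)]
    print(n,"desk z",np.median(P[roi][:,2]).round(4))
    for nm,m in [("cards",roi&(b-r>40)&(g-r>30)&(P[...,2]>.03)),("orange",roi&(r-b>60)&(r-g>30)&(P[...,2]>.04)),("grip",roi&(P[...,2]>.076)&(P[...,2]<.09)),("cheek",roi&(P[...,2]>.036)&(P[...,2]<.048)&(abs(b-r)<25)),("base",roi&(P[...,2]>.006)&(P[...,2]<.03))]:
        Q=P[m]
        if len(Q)<5: print(nm,len(Q)); continue
        c,(w,h),a=cv2.minAreaRect(Q[:,:2].astype(np.float32)*1000)
        print(nm,len(Q),"c",np.round(c,1),"wh",round(w,1),round(h,1),"ang",round(a,1),"z",np.percentile(Q[:,2],[5,50,95]).round(4),"mean",Q.mean(0).round(4))
    if n=="side":
        roi=ok&(P[...,0]>.3)&(P[...,0]<.55)&(P[...,1]>.25)&(P[...,1]<.45)&(P[...,2]>.01)&(P[...,2]<.05)
        Q=P[roi&(r-b>60)&(r-g>30)]; print("clip orange",len(Q),Q.mean(0))
        Q=P[roi&(r<70)&(b<70)]; print("clip black",len(Q),Q.mean(0),Q.min(0),Q.max(0))
d=grab("scene")
E
```

```text
wrist desk z 0.0015
cards 277 c [441.4  33.7] wh 9.3 87.0 ang 11.2 z [0.0668 0.0709 0.0751] mean [0.4411 0.0386 0.0711]
orange 101 c [452.9 -25.7] wh 10.4 9.8 ang 9.6 z [0.0832 0.0845 0.0856] mean [ 0.4531 -0.0256  0.0844]
grip 509 c [451.8 -13.7] wh 26.6 42.1 ang 11.7 z [0.0775 0.083  0.085 ] mean [ 0.4559 -0.0242  0.0824]
cheek 1562 c [447.8   8.8] wh 25.3 150.2 ang 11.0 z [0.037  0.0444 0.0475] mean [0.452  0.0102 0.0434]
base 6949 c [441.2  47.9] wh 198.8 223.4 ang 0.4 z [0.0088 0.014  0.0257] mean [0.489  0.0616 0.0154]
side desk z 0.0015
cards 128 c [439.5  38.6] wh 12.4 84.0 ang 6.5 z [0.0368 0.066  0.0723] mean [0.4381 0.0536 0.0613]
orange 7 c [453.4 -22.1] wh 7.6 9.6 ang 38.8 z [0.0822 0.083  0.0851] mean [ 0.4533 -0.0218  0.0834]
grip 52 c [452.2 -20. ] wh 22.4 25.9 ang 88.7 z [0.0762 0.0814 0.085 ] mean [ 0.4508 -0.0205  0.0811]
cheek 123 c [440.7   9.3] wh 19.4 156.2 ang 6.4 z [0.0371 0.0438 0.0473] mean [0.4375 0.0178 0.043 ]
base 872 c [440.   45.3] wh 199.9 228.8 ang 0.0 z [0.0076 0.0133 0.0249] mean [0.4716 0.0657 0.0145]
clip orange 51 [0.41225133 0.30822399 0.02078632]
clip black 488 [0.44700303 0.32264333 0.01746482] [0.40424426 0.25057248 0.01002218] [0.54851456 0.38747751 0.02707163]
```

Candidates for the cards: the pack in the trough (wrist 120,140), three loose turquoise packs (292,215; 352,182; 422,175) and an orange card (side 375,155). I choose the pack standing in the trough, with the thumb grip at (133,200). The clip is the only one visible (side 228,299), with its orange jaws towards the robot. The next move is to hover over the grip.

jog_arm(
  moves=[
    {"grip":1,"offset":[-0.02,-0.2,0.1],"twist":-0.01},
    {"grip":1,"offset":[-0.04,-0.4,0.18],"twist":-0.02},
    {"grip":1,"offset":[-0.07,-0.6,0.25],"twist":-0.031},
    {"grip":1,"offset":[-0.1,-0.75,0.3],"twist":-0.031},
    {"grip":1,"offset":[-0.1,-0.788,0.34],"twist":-0.031},
    {"grip":1,"offset":[-0.1,-0.788,0.34],"twist":-0.031},
    {"grip":1,"offset":[-0.1,-0.788,0.34],"twist":-0.031},
    {"grip":1,"offset":[-0.1,-0.788,0.34],"twist":-0.031},
    {"grip":1,"offset":[-0.1,-0.788,0.34],"twist":-0.031},
    {"grip":1,"offset":[-0.1,-0.788,0.34],"twist":-0.031},
  ],
  squeeze=40,
)

```text
time: 2.45
tool_pos: [0.4533, -0.025, 0.2189]
eef_rot: [0.0, 0.635, 0.773, 0.0]
force: [-0.0, 0.9, -0.6]
finger_gap: 0.0856
grip_force: 0.0
```

```bash
cat > meas.py <<'E'
from h import *
def trough(n="wrist",save=None):
    d=grab(n); P=cloud(d); im=d["image"].astype(int); ok=d["z_map"]>0
    if save: cv2.imwrite(save,d["image"])
    roi=ok&(P[...,0]>.38)&(P[...,0]<.51)&(P[...,1]>-.1)&(P[...,1]<.16)
    b,g,r=[im[...,i] for i in range(3)]
    for nm,m in [("cards",roi&(b-r>40)&(g-r>30)&(P[...,2]>.06)&(P[...,2]<.08)),("orange",roi&(r-b>60)&(r-g>30)&(P[...,2]>.04)),("griptop",roi&(P[...,2]>.081)&(P[...,2]<.088)),("cheek",roi&(P[...,2]>.04)&(P[...,2]<.048)&(abs(b-r)<25))]:
        Q=P[m]
        if len(Q)<5: print(nm,len(Q)); continue
        c,(w,h),a=cv2.minAreaRect(Q[:,:2].astype(np.float32)*1000)
        print(nm,len(Q),"c",np.round(c,1),"wh",round(w,1),round(h,1),"ang",round(a,1),"z",np.percentile(Q[:,2],[5,50,95]).round(4),"mean",Q.mean(0).round(4))
    return d
E
python3 - <<'E'
from meas import *
s=state(); print(s["time"],s["tool_pos"],T_tool()[:3,:3].round(3))
trough(save="pics/w1.png")
E
```

```text
2.45 [ 0.45325209 -0.02497732  0.21893149] [[-0.194  0.981  0.   ]
 [ 0.981  0.194 -0.   ]
 [-0.     0.    -1.   ]]
cards 1048 c [441.8  33.4] wh 9.2 87.9 ang 10.9 z [0.0645 0.0689 0.0744] mean [0.4403 0.0368 0.0691]
orange 203 c [453.  -25.8] wh 9.8 10.2 ang 11.5 z [0.0834 0.0844 0.0855] mean [ 0.4529 -0.0254  0.0844]
griptop 764 c [452.9 -25.3] wh 25.4 17.1 ang 11.0 z [0.0817 0.0834 0.0851] mean [ 0.4528 -0.0249  0.0834]
cheek 1471 c [446.6   8.3] wh 26.4 149.9 ang 11.0 z [0.0428 0.0465 0.0477] mean [0.4451 0.0183 0.0462]
```

View pics/w1.png

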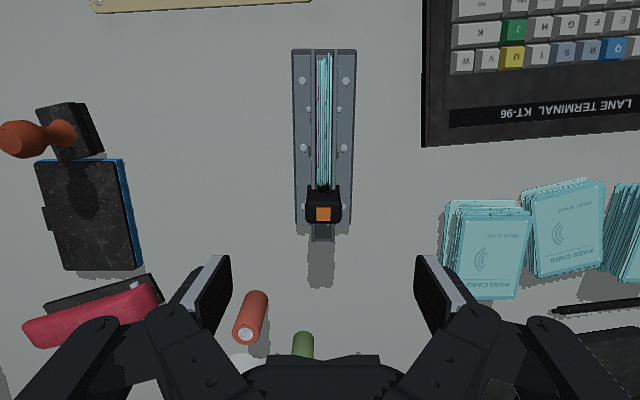

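Picture: trough slot vertical through (323,130), black grip with orange mark at (323,207), red coin (250,315), green coin (303,345) well behind. Descend and pinch.

jog_arm(
  moves=[
    {"grip":1,"offset":[0,0,0.15],"twist":0},
    {"grip":0.6,"offset":[0,0,0.3],"twist":0},
    {"grip":0.4,"offset":[0,0,0.372],"twist":0},
    {"grip":0.2,"offset":[0,0,0.372],"twist":0},
    {"grip":-1,"offset":[0,0,0.372],"twist":0},
    {"grip":-1,"offset":[0,0,0.372],"twist":0},
    {"grip":-1,"offset":[0,0,0.372],"twist":0},
    {"grip":-1,"offset":[0,0,0.372],"twist":0},
    {"grip":-1,"offset":[0,0,0.372],"twist":0},
    {"grip":-1,"offset":[0,0,0.372],"twist":0},
  ],
)

```text
time: 3.75
tool_pos: [0.4536, -0.0251, 0.1269]
eef_rot: [0.001, 0.635, 0.772, 0.001]
force: [-0.9, 0.2, 7.5]
finger_gap: 0.0254
grip_force: 41.2
```

jog_arm(
  moves=[
    {"grip":-1,"offset":[0.03,0,0],"twist":0},
    {"grip":-1,"offset":[0.06,0,0],"twist":0},
    {"grip":-1,"offset":[0.09,0,0],"twist":0},
    {"grip":-1,"offset":[0.12,0,0],"twist":0},
    {"grip":-1,"offset":[0.15,0,0],"twist":0},
    {"grip":-1,"offset":[0.18,0,0],"twist":0},
    {"grip":-1,"offset":[0.2,0,0],"twist":0},
    {"grip":-1,"offset":[0.22,0,0],"twist":0},
    {"grip":-1,"offset":[0.235,0,0],"twist":0},
    {"grip":-1,"offset":[0.235,0,0],"twist":0},
  ],
)

```text
time: 5.0
tool_pos: [0.4442, 0.0236, 0.1269]
eef_rot: [0.005, 0.638, 0.77, -0.002]
force: [6.4, -31.1, 2.1]
finger_gap: 0.0255
grip_force: 40.7
```

```bash
python3 - <<'E'
from meas import *
s=state(); print(s["time"],s["tool_pos"],s["force"])
d=trough("wrist","pics/w2.png"); trough("side")
E
```

```text
5.0 [0.44415605 0.02355544 0.12690239] [  6.35572171 -31.1114696    2.10353791]
cards 2961 c [433.6  73.9] wh 9.7 88.2 ang 10.4 z [0.0645 0.0691 0.0745] mean [0.4326 0.0782 0.0693]
orange 499 c [443.9  21.4] wh 9.8 11.2 ang 11.1 z [0.0835 0.0845 0.0853] mean [0.4439 0.0219 0.0845]
griptop 2599 c [443.4  23.3] wh 52.7 23.2 ang 9.4 z [0.0815 0.0835 0.0864] mean [0.4434 0.0247 0.0836]
cheek 2225 c [446.2  14. ] wh 26.9 139.8 ang 12.3 z [0.0423 0.0466 0.0477] mean [0.4419 0.032  0.0461]
cards 107 c [431.9  80.1] wh 10.3 79.9 ang 10.7 z [0.0629 0.0678 0.073 ] mean [0.4319 0.0829 0.0678]
orange 9 c [444.8  27.3] wh 9.8 10.0 ang 0.8 z [0.0819 0.084  0.0857] mean [0.4442 0.0262 0.0838]
griptop 55 c [442.7  27.9] wh 51.6 27.4 ang 2.1 z [0.0815 0.0838 0.0875] mean [0.4435 0.0284 0.084 ]
cheek 63 c [435.7  18. ] wh 9.0 161.7 ang 9.1 z [0.0404 0.0449 0.0476] mean [0.4328 0.0371 0.0443]
```

View pics/w2.png

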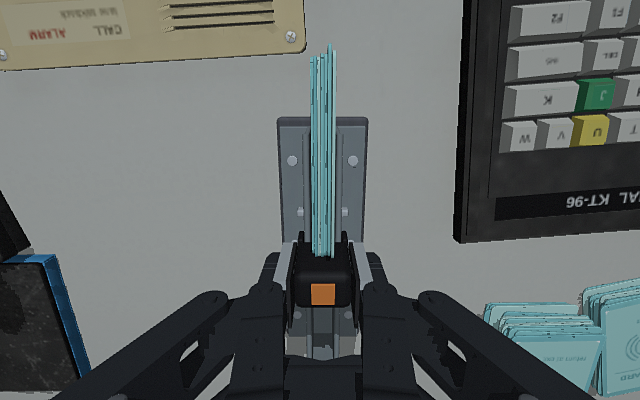

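Cards stick out (322,45–115), about 36 mm past the cheeks, and the pusher is on its stop (31 N). Relax, release, rise and head for the clip.

jog_arm(
  moves=[
    {"grip":-1,"offset":[-0.025,0,0],"twist":0},
    {"grip":-1,"offset":[-0.025,0,0],"twist":0},
    {"grip":0,"offset":[-0.025,0,0],"twist":0},
    {"grip":0.3,"offset":[-0.025,0,0],"twist":0},
    {"grip":0.5,"offset":[-0.025,0,0],"twist":0},
    {"grip":0.5,"offset":[-0.025,0,-0.2],"twist":0},
    {"grip":0.5,"offset":[-0.025,0,-0.4],"twist":0},
    {"grip":1,"offset":[0.2,0,-0.45],"twist":0},
    {"grip":1,"offset":[0.4,0,-0.45],"twist":0},
    {"grip":1,"offset":[0.6,0,-0.45],"twist":0},
  ],
)

```text
time: 6.35
tool_pos: [0.4121, 0.1815, 0.2389]
eef_rot: [0.0, 0.635, 0.773, 0.001]
force: [0.9, -0.2, 0.7]
finger_gap: 0.0855
grip_force: 0.0
```

```bash
python3 - <<'E'
from meas import *
s=state(); print(s["time"],s["tool_pos"]); trough("side")
E
```

```text
6.35 [0.41207286 0.18150359 0.23885727]
cards 104 c [432.6  78.4] wh 9.5 85.6 ang 9.7 z [0.062  0.0678 0.0726] mean [0.4317 0.0846 0.0676]
orange 11 c [445.1  25.8] wh 8.7 10.1 ang 69.9 z [0.0825 0.0833 0.0851] mean [0.4441 0.0253 0.0837]
griptop 29 c [441.9  27.3] wh 16.9 23.7 ang 85.5 z [0.0819 0.0831 0.0851] mean [0.4418 0.0257 0.0833]
cheek 100 c [441.5  17.9] wh 20.2 170.4 ang 13.3 z [0.0405 0.0443 0.0473] mean [0.4405 0.0121 0.0442]
```

jog_arm(
  moves=[
    {"grip":1,"offset":[0.15,0.04,0],"twist":0},
    {"grip":1,"offset":[0.35,0.1,0],"twist":0},
    {"grip":1,"offset":[0.5,0.14,0],"twist":0},
    {"grip":1,"offset":[0.59,0.166,0],"twist":0},
    {"grip":1,"offset":[0.59,0.166,0],"twist":0},
    {"grip":1,"offset":[0.59,0.166,0],"twist":0},
    {"grip":1,"offset":[0.59,0.166,0],"twist":0},
    {"grip":1,"offset":[0.59,0.166,0],"twist":0},
    {"grip":1,"offset":[0.59,0.166,0],"twist":0},
    {"grip":1,"offset":[0.59,0.166,0],"twist":0},
  ],
)

```text
time: 7.65
tool_pos: [0.4248, 0.3324, 0.2384]
eef_rot: [0.0, 0.635, 0.772, 0.0]
force: [-0.2, -0.1, -0.1]
finger_gap: 0.0852
grip_force: 0.0
```

```bash
python3 - <<'E'
from meas import *
s=state(); print(s["time"],s["tool_pos"])
d=grab("wrist"); cv2.imwrite("pics/w3.png",d["image"]); P=cloud(d); im=d["image"].astype(int); b,g,r=[im[...,i] for i in range(3)]
for t,z in [("clip",.001),("clip_levers",.013),("clip_mouth",.013)]:
    for m in mark_of("wrist",t)[:2]: print(t,np.round(m["at"],1),round(m["p"],2),world(d,m["at"],z=z).round(4))
roi=(d["z_map"]>0)&(P[...,0]>.3)&(P[...,0]<.5)&(P[...,1]>.25)&(P[...,1]<.45)&(P[...,2]>.012)&(P[...,2]<.045)
for nm,m in [("orange",roi&(r-b>60)&(r-g>25)),("all",roi)]:
    Q=P[m]; c,wh,a=cv2.minAreaRect(Q[:,:2].astype(np.float32)*1000); print(nm,len(Q),np.round(c,1),np.round(wh,1),round(a,1),Q.mean(0).round(4),np.percentile(Q[:,2],[5,50,95]).round(4))
E
```

```text
7.65 [0.42483256 0.33237347 0.23843978]
clip [320.  172.4] 0.95 [0.4209 0.3358 0.001 ]
clip_mouth [305.3 206.2] 0.71 [0.4126 0.3019 0.013 ]
orange 201 [413.9 303.5] [ 9.3 19.2] 73.5 [0.414  0.3041 0.0232] [0.0163 0.0243 0.0254]
all 1919 [442.5 311.3] [ 78.  157.2] 25.1 [0.4415 0.3174 0.0218] [0.0134 0.0235 0.0254]
```

View pics/w3.png

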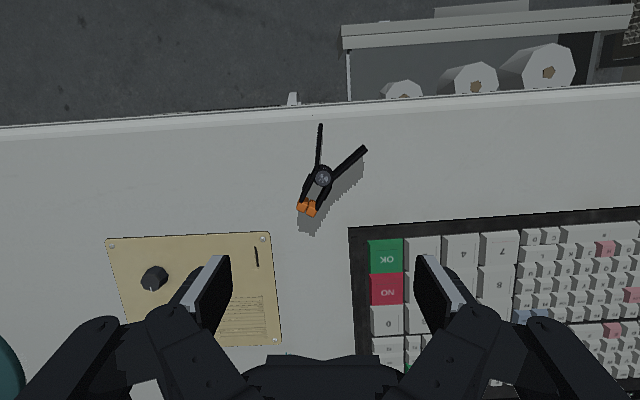

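Picture: clip pin at (323,176), lever ends at (320,126) and (364,150), orange tips at (307,209), clear of the keyboard and plate.

```bash
python3 - <<'E'
from meas import *
d=grab("wrist"); P=cloud(d); im=d["image"].astype(int); b,g,r=[im[...,i] for i in range(3)]
roi=(d["z_map"]>0)&(P[...,0]>.37)&(P[...,0]<.5)&(P[...,1]>.28)&(P[...,1]<.42)&(P[...,2]>.019)&(P[...,2]<.032)
lab=cv2.connectedComponents(roi.astype(np.uint8))[1]
m=lab==lab[150:190,310:335][lab[150:190,310:335]>0].ravel()[0]; Q=P[m]; print(len(Q),Q.min(0),Q.max(0))
k=m&(P[...,2]>.02); print("px box",np.argwhere(m).min(0),np.argwhere(m).max(0))
for n,uv in [("pin",(323,176)),("L1",(320,126)),("L2",(364,150)),("tip",(307,210))]: print(n,world(d,uv,z=.024).round(4))
L=[world(d,uv,z=.022)[:2] for uv in [(320.5,126),(364.5,150)]]; tip=P[m&(r-b>60)&(r-g>25)][:,:2].mean(0); pin=world(d,(323,176),z=.024)[:2]
mid=(L[0]+L[1])/2; x=tip-mid; print("mid levers",mid,"span",np.linalg.norm(L[0]-L[1])," mid->tip",np.linalg.norm(x),"yaw",np.degrees(np.arctan2(*x[::-1])),"pin->tip yaw",np.degrees(np.arctan2(*(tip-pin)[::-1])),"mid-pin",np.linalg.norm(mid-pin),"tip-pin",np.linalg.norm(tip-pin), "lever normal yaw",np.degrees(np.arctan2(*(L[1]-L[0])[::-1])))
E
```

```text
1218 [0.40379491 0.29629296 0.01904481] [0.45782212 0.38360486 0.02642577]
px box [125 296] [217 367]
pin [0.4233 0.3386 0.024 ]
L1 [0.4119 0.3828 0.024 ]
L2 [0.4551 0.3696 0.024 ]
tip [0.4147 0.3025 0.024 ]
mid levers [0.43407406 0.37602104] span 0.04551770768966509  mid->tip 0.07504381226289465 yaw -105.60934931243897 pin->tip yaw -105.139434264636 mid-pin 0.038980112468887655 tip-pin 0.03606603510229651 lever normal yaw -17.001015696674543
```

jog_arm(
  moves=[
    {"grip":1,"offset":[0.08,0.03,0.1],"twist":0.025},
    {"grip":1,"offset":[0.16,0.069,0.2],"twist":0.05},
    {"grip":1,"offset":[0.16,0.069,0.3],"twist":0.0756},
    {"grip":1,"offset":[0.16,0.069,0.4],"twist":0.0756},
    {"grip":1,"offset":[0.16,0.069,0.5],"twist":0.0756},
    {"grip":1,"offset":[0.16,0.069,0.58],"twist":0.0756},
    {"grip":1,"offset":[0.16,0.069,0.63],"twist":0.0756},
    {"grip":1,"offset":[0.16,0.069,0.652],"twist":0.0756},
    {"grip":1,"offset":[0.16,0.069,0.652],"twist":0.0756},
    {"grip":1,"offset":[0.16,0.069,0.652],"twist":0.0756},
  ],
)

```text
time: 9.15
tool_pos: [0.4344, 0.3754, 0.0761]
eef_rot: [-0.0, 0.799, 0.601, 0.001]
force: [-0.5, -0.1, 0.7]
finger_gap: 0.0856
grip_force: 0.0
```

```bash
python3 - <<'E'
from meas import *
s=state(); T=T_tool(); print(s["time"],s["tool_pos"],T[:2,:2].round(3))
d=grab("wrist"); cv2.imwrite("pics/w4.png",d["image"])
E
```

```text
9.15 [0.43435757 0.37542964 0.07608745] [[ 0.277  0.961]
 [ 0.961 -0.277]]
```

View pics/w4.png

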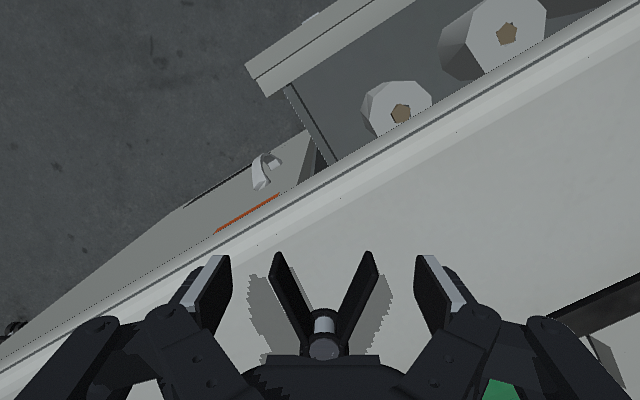

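The levers (278–370, 257) lie centred between the pads (222, 425). Close, creeping up about 3 mm for the pads' swing.

jog_arm(
  moves=[
    {"grip":0.4,"offset":[0,0,0],"twist":0},
    {"grip":0.2,"offset":[0,0,0],"twist":0},
    {"grip":0,"offset":[0,0,-0.004],"twist":0},
    {"grip":-0.2,"offset":[0,0,-0.008],"twist":0},
    {"grip":-0.4,"offset":[0,0,-0.01],"twist":0},
    {"grip":-0.6,"offset":[0,0,-0.012],"twist":0},
    {"grip":-0.8,"offset":[0,0,-0.012],"twist":0},
    {"grip":-1,"offset":[0,0,-0.012],"twist":0},
    {"grip":-1,"offset":[0,0,-0.012],"twist":0},
    {"grip":-1,"offset":[0,0,-0.012],"twist":0},
  ],
  squeeze=40,
)

```text
time: 10.45
tool_pos: [0.4345, 0.3754, 0.079]
eef_rot: [0.0, 0.799, 0.601, 0.001]
force: [0.0, -0.7, 7.7]
finger_gap: 0.0156
grip_force: 39.8
```

jog_arm(
  moves=[
    {"grip":-1,"offset":[0,0,-0.05],"twist":0},
    {"grip":-1,"offset":[0,0,-0.15],"twist":0},
    {"grip":-1,"offset":[0,0,-0.25],"twist":0},
    {"grip":-1,"offset":[0,0,-0.35],"twist":0},
    {"grip":-1,"offset":[0,0,-0.43],"twist":0},
    {"grip":-1,"offset":[0,0,-0.5],"twist":0},
    {"grip":-1,"offset":[0,0,-0.5],"twist":0},
    {"grip":-1,"offset":[0,0,-0.5],"twist":0},
    {"grip":-1,"offset":[0,0,-0.5],"twist":0},
    {"grip":-1,"offset":[0,0,-0.5],"twist":0},
  ],
)

```text
time: 11.7
tool_pos: [0.4337, 0.3749, 0.2026]
eef_rot: [0.0, 0.799, 0.601, -0.001]
force: [-0.4, -0.5, -0.2]
finger_gap: 0.0154
grip_force: 39.5
```

```bash
python3 - <<'E'
from meas import *
s=state(); T=T_tool(); print(s["time"],s["tool_pos"],s["finger_gap"])
Ti=np.linalg.inv(T)
for n in ["wrist","side","scene"]:
    d=grab(n); im=d["image"].astype(int); b,g,r=[im[...,i] for i in range(3)]; P=cloud(d)
    if n=="side": cv2.imwrite("pics/s4.png",cv2.resize(d["image"][180:330,140:340],None,fx=4,fy=4,interpolation=cv2.INTER_CUBIC)[:, :800])
    p=P@Ti[:3,:3].T+Ti[:3,3]
    m=(d["z_map"]>0)&(r-b>60)&(r-g>25)&(p[...,2]>.02)&(p[...,2]<.1)&(p[...,0]>-.13)&(p[...,0]<-.03)&(abs(p[...,1])<.04)
    print(n,m.sum()); 
    if m.sum()>5: q=p[m]; print(" tool-frame orange",q.min(0).round(4),q.max(0).round(4),q.mean(0).round(4))
    for t in ["clip","clip_mouth"]:
        for k in mark_of(n,t)[:1]:
            dd=-(np.linalg.inv(d["c2w"])@np.r_[T[:3,3]+T[:3,:3]@[-.07,0,.06],1])[2]
            print(n,t,np.round(k["at"]),round(k["p"],2),(Ti@np.r_[world(d,k["at"],depth=dd),1])[:3].round(4))
E
```

```text
11.7 [0.43374103 0.37489861 0.2026183 ] 0.015405412313584776
wrist 0
wrist clip [322. 323.] 0.9 [-0.0391 -0.0006  0.07  ]
side 72
 tool-frame orange [-0.0783 -0.0232  0.0525] [-0.0676  0.0201  0.0796] [-0.0723 -0.0052  0.0649]
side clip [226. 260.] 0.64 [-0.0426  0.0028  0.0898]
side clip_mouth [240. 245.] 0.66 [-0.074  -0.0074  0.0645]
scene 0
```

View pics/s4.png

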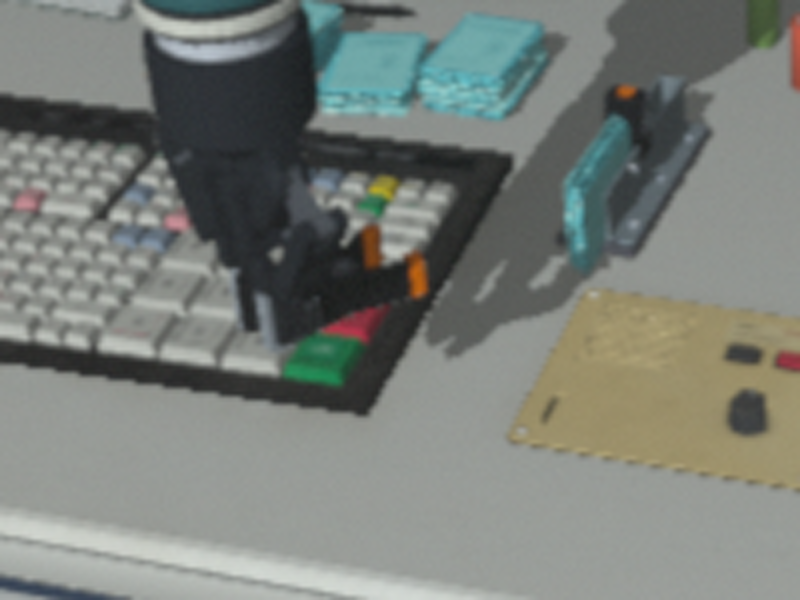

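Clip is open and level: orange tips at crop (370,247) and (417,275). Now to a standoff 60 mm before the pack, turned into line with it.

jog_arm(
  moves=[
    {"grip":-1,"offset":[-0.08,0,0],"twist":-0.015},
    {"grip":-1,"offset":[-0.2,0.01,0],"twist":-0.03},
    {"grip":-1,"offset":[-0.32,0.015,0],"twist":-0.045},
    {"grip":-1,"offset":[-0.44,0.02,0.03],"twist":-0.06},
    {"grip":-1,"offset":[-0.52,0.023,0.1],"twist":-0.0756},
    {"grip":-1,"offset":[-0.553,0.023,0.2],"twist":-0.0756},
    {"grip":-1,"offset":[-0.553,0.023,0.29],"twist":-0.0756},
    {"grip":-1,"offset":[-0.553,0.023,0.35],"twist":-0.0756},
    {"grip":-1,"offset":[-0.553,0.023,0.366],"twist":-0.0756},
    {"grip":-1,"offset":[-0.553,0.023,0.366],"twist":-0.0756},
  ],
)

```text
time: 13.4
tool_pos: [0.4014, 0.241, 0.112]
eef_rot: [0.0, 0.635, 0.773, 0.0]
force: [-0.3, 0.4, -0.7]
finger_gap: 0.0156
grip_force: 39.5
```

```bash
cat > fit.py <<'E'
from meas import *
s=state(); T=T_tool(); Ti=np.linalg.inv(T); print(s["time"],s["tool_pos"],T[:2,:2].round(3),s["finger_gap"])
for n in ["side","scene"]:
    d=grab(n); im=d["image"].astype(int); b,g,r=[im[...,i] for i in range(3)]; P=cloud(d)
    cv2.imwrite(f"pics/{n}_fit{int(s['time'])}.png",cv2.resize(d["image"][170:290,200:360] if n=="side" else d["image"][150:240,240:380],None,fx=5,fy=5,interpolation=cv2.INTER_CUBIC))
    p=P@Ti[:3,:3].T+Ti[:3,3]; ok=d["z_map"]>0
    for nm,m in [("tips",ok&(r-b>60)&(r-g>25)&(p[...,2]>.02)&(p[...,2]<.1)&(p[...,0]>-.11)&(p[...,0]<-.03)&(abs(p[...,1])<.04)),
                 ("cards",ok&(b-r>40)&(g-r>30)&(P[...,2]>.02)&(P[...,2]<.08)&(P[...,0]>.38)&(P[...,0]<.47)&(P[...,1]>.0)&(P[...,1]<.16))]:
        q=p[m]
        if len(q)>3: print(n,nm,len(q),"tool x %s y %s z %s"%tuple(np.percentile(q[:,i],[0,3,50,97,100]).round(4) for i in range(3)))
E
python3 fit.py
```

```text
13.4 [0.40139427 0.24097005 0.11203185] [[-0.194  0.981]
 [ 0.981  0.194]] 0.015572374907447561
side cards 18 tool x [-0.1842 -0.175  -0.1281 -0.1247 -0.1238] y [-0.0041 -0.0041 -0.0006  0.0036  0.004 ] z [0.0423 0.0424 0.0532 0.0595 0.0599]
scene tips 38 tool x [-0.0802 -0.0797 -0.0759 -0.0711 -0.0708] y [-0.0239 -0.0231 -0.0022  0.0189  0.0205] z [0.0524 0.0532 0.0624 0.0731 0.0748]
scene cards 141 tool x [-0.2101 -0.206  -0.1663 -0.1301 -0.1272] y [-0.0094 -0.0085 -0.0033  0.0053  0.0062] z [0.0359 0.0403 0.0462 0.0824 0.0894]
```

jog_arm(
  moves=[
    {"grip":-1,"offset":[-0.03,0.004,0],"twist":0},
    {"grip":-1,"offset":[-0.06,0.004,0],"twist":0},
    {"grip":-1,"offset":[-0.09,0.004,0.004],"twist":0},
    {"grip":-1,"offset":[-0.12,0.004,0.008],"twist":0},
    {"grip":-1,"offset":[-0.15,0.004,0.01],"twist":0},
    {"grip":-1,"offset":[-0.175,0.004,0.01],"twist":0},
    {"grip":-1,"offset":[-0.2,0.004,0.01],"twist":0},
    {"grip":-1,"offset":[-0.22,0.004,0.01],"twist":0},
    {"grip":-1,"offset":[-0.232,0.004,0.01],"twist":0},
    {"grip":-1,"offset":[-0.232,0.004,0.01],"twist":0},
  ],
)

```text
time: 14.75
tool_pos: [0.4135, 0.1838, 0.1094]
eef_rot: [0.0, 0.635, 0.772, 0.0]
force: [-0.0, 0.8, -1.2]
finger_gap: 0.0155
grip_force: 39.5
```

```bash
python3 fit.py
```

```text
14.75 [0.41353118 0.18380563 0.10938236] [[-0.193  0.981]
 [ 0.981  0.193]] 0.01547972402034959
side cards 14 tool x [-0.0727 -0.0723 -0.0701 -0.0659 -0.0657] y [-0.0049 -0.0047 -0.0015  0.0014  0.0015] z [0.0504 0.0504 0.0564 0.0645 0.0648]
scene tips 19 tool x [-0.0795 -0.0794 -0.0753 -0.0709 -0.0707] y [-0.0233 -0.023  -0.0201 -0.0172 -0.0169] z [0.0532 0.0543 0.0648 0.0767 0.0786]
scene cards 133 tool x [-0.1516 -0.1473 -0.1109 -0.0705 -0.0692] y [-0.0102 -0.0091 -0.0039  0.0025  0.0049] z [0.0337 0.0373 0.0437 0.054  0.0581]
```

```bash
python3 -c "
import cv2,glob,numpy as np
a=cv2.imread('pics/side_fit14.png');b=cv2.imread('pics/scene_fit14.png')
a=cv2.resize(a,(400,300));b=cv2.resize(b,(400,257));c=np.zeros((300,800,3),'uint8');c[:,:400]=a;c[:257,400:]=b;cv2.imwrite('pics/both.png',cv2.resize(c,(800,300)))"; ls pics
```

```text
both.png
s.png
s4.png
scene0.png
scene_fit13.png
scene_fit14.png
side0.png
side_fit13.png
side_fit14.png
w.png
w1.png
w2.png
w3.png
w4.png
wrist0.png
```

View pics/both.png

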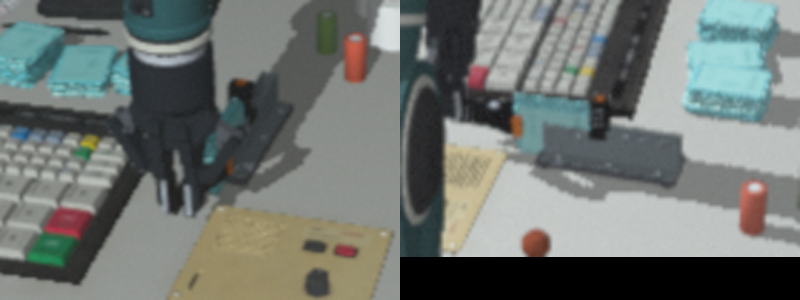

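The picture shows the jaws round the pack's end edge: orange tip at (230,165) in the left half and (515,125) in the right, at mid height. The edge is about 12 mm inside the mouth, and no contact force shows at the wrist. Handing in.

```bash
python3 -c "
from plant import *
print(close_job())"
```

```text
the job is handed in; nothing more can be done
None
```

I pushed the grip to its end stop and handed the job in holding the clip squeezed open round the pack's end edge. By camera measurement the edge is about 12 mm inside the mouth with no sign of contact; the verdict was not returned.

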